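# Free a stuck linear axis and run it onto its hidden limit switch

### The arm

A 6-joint arm with a two-finger parallel gripper is mounted at the origin on a cart in front of the work surface, level with it; the furniture and walls round the work are solid. World frame = base frame: x ahead of the robot, y to its left, z up, the work surface at z = 0. Lengths are in m, angles in rad, forces in N, time in s.
With the tool pointing down it reaches from about 0.35 to 0.8 m from the base axis. Payload 7.3 kg.
Tool frame: the origin (TCP) lies between the finger pads; the fingertips stand 25 mm ahead of it and the grasp point (between the pads) lies 6 mm ahead of it (r.tip_extent is the distance from the TCP to the fingertips, in m); z points along the fingers, y is the line along which they close (so a half turn about z gives the same grasp; the last joint's range is limited). The gripper opens to 85 mm and grips with 20 to 120 N. Pads are 22 mm wide; open, the fingers measure 114 mm over their backs; the gripper's body (76 mm by 85 mm) begins 54 mm behind the grasp point. The pads swing forward as they close: fully open they stand 13 mm farther back than shut.
Start: joints at [1.062, 0.342, 1.524, -0, 1.275, -0.146], TCP at [0.186, 0.491, 0.256] pointing down, gripper open.
Joint ranges: [-2.53, 2.53], [-0.77, 2.02], [0.04, 2.7], [-1, 4.14], [0.28, 2.66], [-3.11, 3.11]. Speed limits (rad/s): [2.57, 2.57, 3.14, 3.14, 3.14, 3.14].

### API

Orientations are given as a unit quaternion [x, y, z, w].
In Python, from workcell import r, command_gripper, optics gives the robot as it stands. The module is installed in compiled form; this text tells all that it offers. Calls block until the motion is done:
- r.reach(position, orientation): joint-space move of the TCP to a pose.
- r.move_straight(position, orientation=None, speed=0.15, max_force=None): straight line of the TCP; orientation=None keeps the orientation; speed is the mean speed in m/s. With max_force (N) it stops when the force on the tool has changed by that much, and returns True; else False.
- r.movej(angles): joint-space move.
- command_gripper(opening, force=None): finger opening in m; force is the grip in N (None keeps the last); returns when the fingers have stopped.
- r.hold(seconds).
- r.solve_ik(position, orientation): joint angles nearest the present ones, or None.
- r.read_state(): the state.
- optics.get_image(name): name is "scene" or "side" or "wrist"; returns (picture, depth): 400x640x3 uint8, red, green, blue; 400x640 float32, m along the optical axis (not along the pixel's ray), 0 where there is no reading.
- optics.camera_model(name): a dict with "K" (3x3 intrinsics, pixels), "R" (3x3) and "t" (3): a world point X has camera coordinates R X + t; the wrist camera has in their place "tool_from_camera" (4x4, takes a point from camera to tool coordinates, whose origin is the TCP and whose axes are the flange's). Camera axes: x right, y down, z forward; pixel columns grow to the right and rows downward; lengths in m; the calibration is good to about 2 mm. A picture is of the moment at which its call begins: read the wrist's pose just before it. camera_model takes no time and is no camera call.
A pose or a line that the arm cannot do raises r.PlanningError and nothing moves.
- r.finish_job(): hands the job in; it is judged then, once.
The state is a dict: "time_s": time; "joint_positions": joint angles; "dq": joint speeds; "tau": joint torques, N m; "eef_pos": TCP position; "eef_rot": TCP orientation; "contact_force": force on the tool from outside, world axes, zero at the start; "torque": the same for the moment, N m; "grip_width": finger opening in m; "grip_force": force on a finger pad.
Only numpy, scipy, OpenCV 4.12 (cv2) and the standard library are available. Lean on these libraries where they do the work, as an engineer would, in place of code of your own. Each camera call takes 0.05 s, during which the arm holds its last target. There are 200 camera calls.

### The job

The carriage of the linear axis on the cart has gummed up in storage. Fold its transport hook right back off the carriage, push the carriage along the rail until it breaks free, and run it on towards the cover until its rod presses the sprung limit-switch plunger hidden in there about half way in; never drive the plunger to the bottom of its stroke. Leave the carriage standing there and do not disturb the loose parts around.

Things in the scene. Friction and masses are not known exactly. Their poses are not given: they have to be found in the camera images.
- axis_unit: Linear axis fixed to the cart: aluminium base plate 90 x 480 x 16 mm, steel rail along its middle, end block (90 mm wide, 18 thick, 66 high) at one end, grey sheet cover (70 wide, 188 long, 78 high) at the other. Origin: centre of its underside. Its y axis runs along the rail from end block to cover, the way the carriage must go; x across, z up. The end block's inner face lies at y = -222 mm.
- push_face (a point): Centre of the carriage's flat rear face, 41 mm above the cart; axes as the unit's. The face looks along the unit's -y to the end block, is 70 mm wide and reaches from 24 to 58 mm above the cart. Parked, it stands 52 mm from the end block (48 mm at the block's rubber disc); in that gap the rail, 20 mm wide, tops out at 34 mm. Carriage: plate 84 x 80 mm, top at 58 mm, screw heads to 63 mm.
- carriage (a joint): Travel of the carriage along the unit's +y, m; 0 = parked. Parked, it sticks: a push of about 13 to 21 N breaks it loose within the first 8 mm, with a small hop; after that it slides against a steady drag of about 8 N and stays wherever it is left.
- cover_mouth (a point): Centre of the round hole in the cover's end (unit's y = +51 mm, 44 mm above the cart). The carriage's rod, 10 mm thick, goes in here; its tip starts 4 mm inside and meets the hidden plunger after 50 to 110 mm of carriage travel: the limit switch is set differently on each axis and cannot be seen.
- plunger (a joint): How far the hidden limit-switch plunger is pressed in along the unit's +y, m; 0 until the rod meets it, 14 mm to the solid bottom. Its spring adds 5 N to the push as soon as it is met, 7 N at the bottom; the carriage's drag holds the carriage against this spring when it is let go.
- hook (a joint): Angle of the transport hook, rad: 0 = down, its claw in front of a pin on the carriage's side, so that the carriage can move no more than 2 mm. It swings up and back over the end block to its rest at 2.8 (folded right back); it leans by itself to either side of upright (about 1.4).
- hook_hinge (a point): The hook's hinge, on the -x side of the end block, 52 mm above the cart; axes as the unit's. The hook turns about a line parallel to the unit's x; folded back, it reaches 95 mm behind the hinge (along -y).
- hook_bar (a point): Middle of the hook's round cross bar (10 mm thick, 48 mm long, parallel to the unit's x, standing out to -x from the hook's flat arm, whose side is 27 mm from this point). 51 mm from the hinge line: with the hook down, 50 mm along +y and 10.5 mm above the hinge, 62.5 mm above the cart, nothing beneath. Its axes turn with the hook.
- spare_bearing: A loose ball bearing, 42 mm across, 12 mm high, lying flat near the axis; origin at its underside. Leave alone.
- black_nut: A loose black hexagon nut, 33 x 38 x 20 mm; origin at its underside. Leave alone.
- spanner: A loose combination spanner, 144 mm long (its own y), 7 mm high, lying flat; origin at its underside. Leave alone.

How it is judged:
On the way, in this order (a step that is already met when the one before it is completed fails the run):
1. the transport hook is folded back (value of joint hook above 2.3 rad), for 0.1 s.
2. the carriage has broken free (value of joint carriage above 0.015 m).
At the end, for the whole second after the job is handed in: the hook is folded back (over 2.3 rad), the carriage is at rest and its rod holds the hidden plunger pressed in by 3 to 11.5 mm of its 14 mm stroke (value of joint hook above 2.3 rad and value of joint plunger between 0.003 and 0.0115 m and velocity of joint carriage between -0.005 and 0.005 m/s); the robot touches nothing.
It fails at once if the plunger is driven to the bottom of its stroke (over 13.3 mm) (value of joint plunger above 0.0133 m).
It fails at once if a loose part (bearing, nut or spanner) is moved by more than 20 mm (distance of any of spare_bearing, black_nut, spanner from where it was at the start of the episode above 0.02 m).
It also fails if it takes over 58 s, if anything falls off the work surface, if the arm or the gripper's body presses on something with over 40 N, if the wrist force passes 120 N, or if a joint passes its speed limit or range.

## Working session

There is one attempt and no reset: what is moved stays moved. The work goes in short steps, each a Python script; the robot and the scene stay as the last script left them, time stands still between calls to the robot, and variables do not carry over. Pictures are saved under pics/ and viewed, at most 10 in all, crops included, and the job is handed in when it is done.

```bash
mkdir -p pics
python3 - <<'E'
from workcell import r,optics
import cv2,numpy as np
for n in("scene","side"):
    im,d=optics.get_image(n); cv2.imwrite(f"pics/{n}0.png",im[:,:,::-1]); np.save(f"pics/{n}d.npy",d)
    m=optics.camera_model(n); print(n,m["K"],m["R"],m["t"])
s=r.read_state();print(s["time_s"],s["eef_pos"],s["eef_rot"],r.tip_extent)
print(optics.camera_model("wrist"))
E
```

```text
scene [[464.97239651   0.         326.50635606]
 [  0.         464.97239651 200.86512177]
 [  0.           0.           1.        ]] [[ 0.56341452 -0.82606589 -0.01338735]
 [-0.45396163 -0.29600255 -0.84041735]
 [ 0.69027742  0.47958068 -0.54177435]] [-0.29090494  0.30045615  0.53665815]
side [[507.29156287   0.         324.46080197]
 [  0.         507.29156287 204.6660114 ]
 [  0.           0.           1.        ]] [[-0.99906877  0.04305695  0.00277205]
 [ 0.01284175  0.35807892 -0.93360301]
 [-0.04119071 -0.93269801 -0.35829839]] [0.5274749  0.06570564 0.98483407]
0.1 [0.18613408 0.49056644 0.25570189] [ 1.80392086e-01  9.83594560e-01 -6.20186215e-04 -2.28188332e-04] 0.025
{'K': array([[334.69482064,   0.        , 318.95849107],
       [  0.        , 334.69482064, 196.6216106 ],
       [  0.        ,   0.        ,   1.        ]]), 'tool_from_camera': array([[ 7.65138382e-04, -9.55085756e-01, -2.96328557e-01,
         7.59743964e-02],
       [ 9.99999267e-01,  4.52810661e-04,  1.12262150e-03,
        -5.66101565e-06],
       [-9.38019076e-04, -2.96329199e-01,  9.55085403e-01,
        -1.18283671e-01],
       [ 0.00000000e+00,  0.00000000e+00,  0.00000000e+00,
         1.00000000e+00]])}
```

View pics/scene0.png

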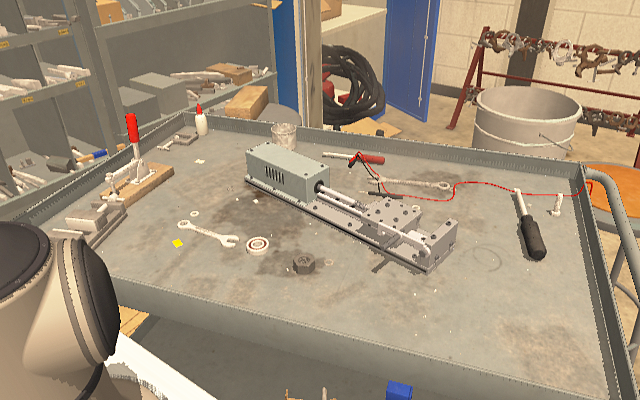

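View pics/side0.png

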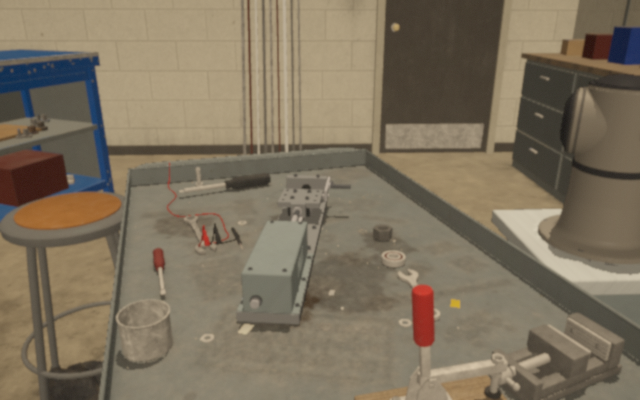

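The scene view shows the unit with its cover near (288,170), end block at (440,243) and hook on the robot's side at about (405,238). The bearing is at (257,245), the nut at (303,264) and the spanner at (207,234). The side view agrees.

```bash
cat > h.py <<'E'
from workcell import r,optics,command_gripper
import cv2,numpy as np
def cloud(n,d):
    m=optics.camera_model(n);K=m["K"]
    v,u=np.mgrid[:400,:640]
    c=np.stack([(u-K[0,2])/K[0,0]*d,(v-K[1,2])/K[1,1]*d,d],-1)
    P=(c-m["t"])@m["R"]; P[d<=0]=np.nan
    return P
def proj(n,X):
    m=optics.camera_model(n);c=m["R"]@X+m["t"];c=m["K"]@c;return c[:2]/c[2]
E
python3 - <<'E'
from h import *
for n in("scene","side"):
    P=cloud(n,np.load(f"pics/{n}d.npy")); 
    tab=(abs(P[...,2])<.02)&(P[...,0]>.3)&(P[...,0]<.7)&(abs(P[...,1])<.3)
    print(n,"table z",np.median(P[tab][:,2]))
    for lo,hi,lab in((.072,.085,"cover"),(.0615,.070,"block"),(.053,.0615,'carr'),(.011,.021,"plate")):
        m=((P[...,2]>lo)&(P[...,2]<hi)).astype(np.uint8)
        if n=="scene": m[:140]=0;m[290:]=0;m[:,:235]=0;m[:,470:]=0
        else: m[:165]=0;m[330:]=0;m[:,:230]=0;m[:,345:]=0
        k,l,st,ce=cv2.connectedComponentsWithStats(m)
        for i in range(1,k):
            if st[i,4]>60:
                q=P[l==i]; print(lab,st[i],q.mean(0).round(4),cv2.minAreaRect(q[:,:2].astype(np.float32)))
im=cv2.imread("pics/scene0.png")[180:280,340:470];cv2.imwrite("pics/crop1.png",cv2.resize(im,None,fx=6,fy=6,interpolation=cv2.INTER_CUBIC))
E
```

```text
scene table z 0.0022110416259268017
cover [ 245  141   84   41 1578] [0.6004 0.1574 0.0797] ((0.6069742441177368, 0.16573241353034973), (0.1916436105966568, 0.0729936808347702), 82.82946014404297)
block [246 155  83  31 295] [0.5781 0.1401 0.066 ] ((0.5762777328491211, 0.1596151441335678), (0.0644729807972908, 0.1968456506729126), 12.449894905090332)
block [378 218  80  33 724] [ 0.53   -0.1814  0.0669] ((0.5346789360046387, -0.17896084487438202), (0.07428795844316483, 0.1467599719762802), 40.27308654785156)
carr [246 159  83  31 301] [0.5782 0.1396 0.0573] ((0.5753418207168579, 0.1595229208469391), (0.06299898028373718, 0.1961398869752884), 12.196165084838867)
carr [ 360  196   62   36 1137] [ 0.5702 -0.1058  0.0596] ((0.5732829570770264, -0.09974931180477142), (0.10102750360965729, 0.08655564486980438), 83.94830322265625)
carr [413 225  45  31 194] [ 0.5327 -0.2055  0.0575] ((0.5492602586746216, -0.21153882145881653), (0.029631802812218666, 0.10258839279413223), 65.30642700195312)
plate [318 140 152  21 508] [0.8904 0.0407 0.016 ] ((0.8848980665206909, 0.05803845822811127), (0.0117
[... 1970 characters left out ...]
133438, 0.06514234840869904), 62.1002311706543)
plate [230 165  81   8 244] [ 0.6719 -0.445   0.0157] ((0.6538202166557312, -0.45069214701652527), (0.22121240198612213, 0.014501540921628475), 15.086438179016113)
plate [230 178  41   9 149] [ 0.6967 -0.3182  0.0162] ((0.6955126523971558, -0.31750765442848206), (0.10284809023141861, 0.01329881139099598), 21.463027954101562)
plate [ 236  198   91  121 1438] [0.5751 0.1132 0.017 ] ((0.5874010920524597, 0.03292460739612579), (0.46711987257003784, 0.08988778293132782), 81.93174743652344)
plate [277 207  15  14 126] [ 0.6071 -0.1019  0.0172] ((0.6045053601264954, -0.11039717495441437), (0.07729648053646088, 0.027107974514365196), 85.98480224609375)
```

View pics/crop1.png

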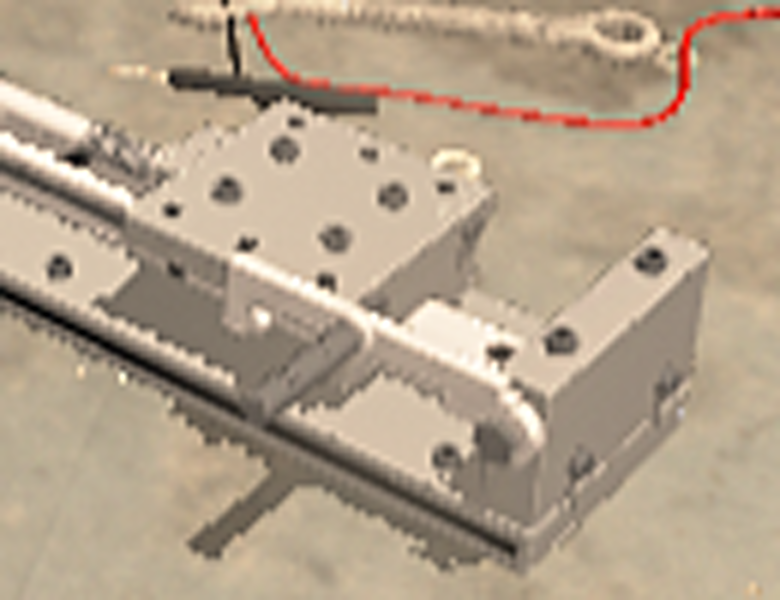

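The crop shows the hook down. Its cross bar runs from (365,340) to (245,405) in the crop, which is about (401,237) to (381,247) in the full image. The rubber disc and end block are on the right. I'll compute the bar position, then move above it and refine with the wrist camera.

```bash
cat >> h.py <<'E'
from scipy.spatial.transform import Rotation as Ro
yaw=np.radians(82.6)
yh=np.array([np.cos(yaw),np.sin(yaw),0]);xh=np.array([yh[1],-yh[0],0]);zh=np.array([0,0,1.])
O=np.array([.607,.1675,0])-.145*yh
U=lambda x,y,z:O+x*xh+y*yh+z*zh
loc=lambda P:np.array([(P-O)@xh,(P-O)@yh,P[2]])
QG=Ro.from_matrix(np.c_[-xh,yh,-zh]).as_quat()
def ray(n,u,v,z):
    m=optics.camera_model(n);d=m["R"].T@np.linalg.solve(m["K"],[u,v,1.]);c=-m["R"].T@m["t"]
    return c+d*(z-c[2])/d[2]
def wray(T,u,v,z):
    m=optics.camera_model("wrist");W=T@m["tool_from_camera"]
    d=W[:3,:3]@np.linalg.solve(m["K"],[u,v,1.]);c=W[:3,3];return c+d*(z-c[2])/d[2]
def tool():
    s=r.read_state();T=np.eye(4);T[:3,:3]=Ro.from_quat(s["eef_rot"]).as_matrix();T[:3,3]=s["eef_pos"];return T
E
python3 - <<'E'
from h import *
P=cloud("scene",np.load("pics/scened.npy"))
for c in((335,352),(305,370),(275,390)):
    u,v=340+c[0]/6,180+c[1]/6
    print("bar",loc(ray("scene",u,v,.0625)).round(4),loc(P[int(round(v)),int(round(u))]).round(4))
for c in((535,390),(705,250)): print("block top",loc(ray("scene",340+c[0]/6,180+c[1]/6,.066)).round(4))
print("plate corner",loc(ray("scene",340+525/6,180+550/6,.016)).round(4))
p=U(-.08,-.181,.2);print(p);r.reach(p,QG)
T=tool();np.save("pics/T.npy",T);im,d=optics.get_image("wrist");np.save("pics/wd.npy",d)
cv2.imwrite("pics/w1.png",im[:,:,::-1]);print(r.read_state()["time_s"],r.read_state()["joint_positions"].__repr__(),T[:3,3])
E
```

```text
bar [-0.061  -0.1829  0.0625] [-0.0655 -0.1861  0.0661]
bar [-0.0731 -0.1813  0.0625] [-0.0806 -0.1864  0.0688]
bar [-0.0858 -0.1802  0.0625] [-0.0929 -0.1852  0.0693]
block top [-0.0436 -0.2361  0.066 ]
block top [ 0.0454 -0.239   0.066 ]
plate corner [-0.0492 -0.2423  0.016 ]
[ 0.48567894 -0.14548115  0.2       ]
2.65 array([-4.40967645e-01,  3.63364239e-01,  1.65893802e+00,  1.05906606e-04,
        1.11915638e+00, -1.88373035e+00]) [ 0.48587284 -0.14483213  0.20008626]
```

View pics/w1.png

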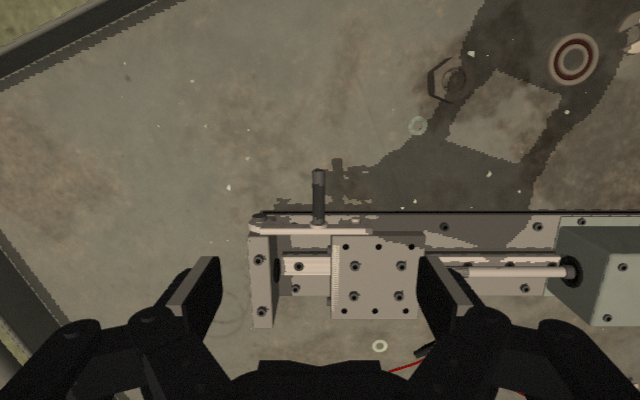

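The wrist view shows the bar from about (319,170) to (318,223), the end-block top between columns 249 and 272, and the carriage's rear edge at column 332.

Run:
```python
from h import *
T=np.load("pics/T.npy")
for n,u,v,z in(("bar end",319,170,.0665),("bar root",318,223,.0665),("block in -x",271,237,.066),("block out +x",252,327,.066),("carr rear -x",332,236,.058),("carr rear +x",332,318,.058),("carr front -x",424,235,.058)):
    print(n,loc(wray(T,u,v,z)).round(4))
```

```text
bar end [-0.0991 -0.18    0.0665]
bar root [-0.0553 -0.1807  0.0665]
block in -x [-0.0427 -0.2192  0.066 ]
block out +x [ 0.0452 -0.2399  0.066 ]
carr rear -x [-0.0401 -0.1689  0.058 ]
carr rear +x [ 0.0417 -0.1678  0.058 ]
carr front -x [-0.0411 -0.0911  0.058 ]
```

The measurements agree with the given sizes: the bar's middle is at local (-0.078, -0.181) and the hinge at y = -0.231. Next I grip the bar and swing the hook back.

Run:
```python
from h import *
X=-.087;g=.011
command_gripper(.04,40)
r.reach(U(X,-.181,.13),QG)
print(r.move_straight(U(X,-.181,.0625+g),QG,.1,max_force=10),loc(tool()[:3,3]))
command_gripper(0.0,40)
s=r.read_state();print("w",s["grip_width"],s["grip_force"],s["contact_force"].round(1) if hasattr(s["contact_force"],"round") else s["contact_force"])
if .006<s["grip_width"]<.014:
    a0=np.arctan2(10.5,50);R=.0511
    for k,t in enumerate(np.radians(np.arange(10,145,9))):
        a=a0+t
        if r.move_straight(U(X,-.231+R*np.cos(a),.052+R*np.sin(a)+g),QG,.08,max_force=30): print("stop");break
        s=r.read_state();f=np.array(s["contact_force"])
        print(round(np.degrees(t)),np.round([f@xh,f@yh,f[2]],1),round(s["grip_width"],4))
im,d=optics.get_image("scene");cv2.imwrite("pics/s2.png",cv2.resize(im[120:320,300:500,::-1],None,fx=3,fy=3))
print(r.read_state()["time_s"])
```

```text
False [-0.0862801  -0.18120785  0.07437339]
w 0.008397256123143437 39.09517765045166 [-0.3  1.2  5.6]
10 [1.6 5.5 2.6] 0.0084
19 [3.7 7.6 0.9] 0.008
28 [ 1.4 10.7  7.5] 0.0085
37 [ 0.7 14.5 13.4] 0.0084
46 [-1.5 17.8 20.8] 0.0079
55 [-5.2 13.3 25.4] 0.0083
64 [-3.7 10.4 24.7] 0.008
73 [-3.9  3.4 16.7] 0.0084
82 [-1.3 -0.1  9.1] 0.008
91 [-0.  -0.1  7.5] 0.0082
100 [-0.2 -0.5  5.5] 0.0084
109 [ 0.6 -2.2  4.7] 0.0082
118 [ 4.1 -0.3 -1.6] 0.0081
127 [2.9 1.  2.6] 0.0081
136 [3.3 1.1 0.5] 0.0083
8.4417
```

View pics/s2.png

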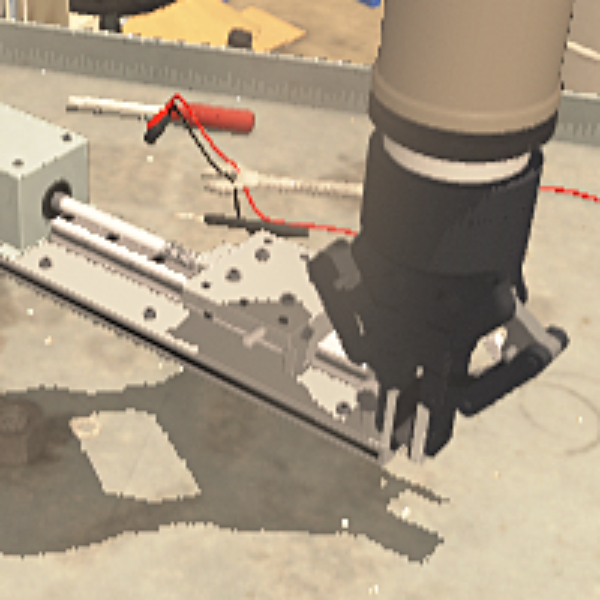

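The hook is held back past upright in the gripper at about (420,430). I'll release it, lift clear and check.

Run:
```python
from h import *
command_gripper(.04)
p=tool()[:3,3]; r.move_straight(p+.1*zh,None,.15)
for s in(1,-1):
    q=Ro.from_matrix(np.c_[s*yh,s*xh,-zh]).as_quat(); print(s,r.solve_ik(U(0,-.197,.16),q),r.solve_ik(U(0,-.06,.065),q))
j=r.read_state();print(j["joint_positions"],j["time_s"],j["contact_force"])
r.reach(U(-.0,-.197,.22),QG)
T=tool();np.save("pics/T2.npy",T)
im,d=optics.get_image("wrist");cv2.imwrite("pics/w2.png",im[:,:,::-1])
```

```text
1 [-4.26138495e-01  5.44558804e-01  1.47747398e+00 -4.44089210e-16
  1.11955987e+00 -2.96984130e-01] [-1.93289934e-01  6.52606390e-01  1.58597331e+00 -4.44089210e-16
  9.03012950e-01 -6.41355693e-02]
-1 [-4.26138495e-01  5.44558804e-01  1.47747398e+00 -4.44089210e-16
  1.11955987e+00  2.84460852e+00] [-1.93289934e-01  6.52606390e-01  1.58597331e+00 -4.44089210e-16
  9.03012950e-01  3.07745708e+00]
[-6.16563997e-01  4.02614577e-01  1.63017313e+00 -2.10454768e-05
  1.11029759e+00 -2.05818271e+00] 9.6667 [-0.34253936  0.52364664 -0.70541895]
```

View pics/w2.png

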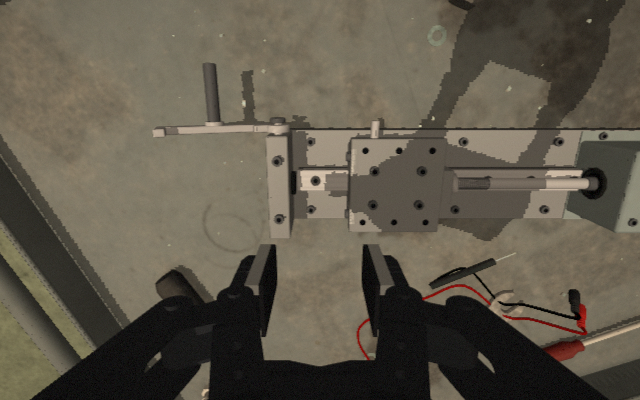

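The hook now lies flat behind the end block, with its arm reaching left to (155,132), and the gap between block and carriage (columns 292–348) is free. Next I insert the closed fingers and push the carriage free.

```bash
cat >> h.py <<'E'
QP=Ro.from_matrix(np.c_[yh,xh,-zh]).as_quat()
def fy():
    s=r.read_state();return float(np.array(s["contact_force"])@yh)
E
python3 - <<'E'
from h import *
command_gripper(0,60)
r.reach(U(0,-.194,.14),QP)
print("down",r.move_straight(U(0,-.194,.067),QP,.08,max_force=10))
f0=fy();print(loc(tool()[:3,3]).round(4),f0)
for y in np.arange(-.186,-.1505,.002):
    r.move_straight(U(0,y,.067),QP,.02,max_force=45)
    print(round(y,3),loc(tool()[:3,3])[1].round(4),round(fy(),1),end=" | ")
print(r.read_state()["time_s"])
E
```

```text
down False
[ 0.0004 -0.1941  0.0675] 1.0422330083203397
-0.186 -0.1859 0.6 | -0.184 -0.1839 0.0 | -0.182 -0.1819 0.0 | -0.18 -0.1804 -2.2 | -0.178 -0.1795 -8.8 | -0.176 -0.1788 -13.1 | -0.174 -0.1765 -11.2 | -0.172 -0.173 -4.3 | -0.17 -0.1709 -6.8 | -0.168 -0.1689 -7.0 | -0.166 -0.1669 -6.3 | -0.164 -0.1649 -5.9 | -0.162 -0.1629 -6.6 | -0.16 -0.1609 -6.0 | -0.158 -0.1589 -7.2 | -0.156 -0.1569 -6.6 | -0.154 -0.1549 -7.1 | -0.152 -0.1529 -7.3 | 18.0
```

The carriage is free after about 27 mm of travel, with a running drag of roughly 6–7 N. I'll run on and watch for the plunger's 5 N step.

Run:
```python
from h import *
r.move_straight(U(0,-.137,.067),QP,.03,max_force=15)
ys=np.arange(-.135,-.055,.002);hit=None;fs=[]
for y in ys:
    r.move_straight(U(0,y,.067),QP,.02,max_force=15)
    f=-fy();fs.append(f);print(round(y,3),loc(tool()[:3,3])[1].round(4),round(f,1),end=" | ")
    if f>9.3 and len(fs)>1 and fs[-2]>9.3: break
print(r.read_state()["time_s"])
```

```text
-0.135 -0.1358 5.9 | -0.133 -0.1339 6.5 | -0.131 -0.1319 6.9 | -0.129 -0.1299 6.9 | -0.127 -0.1279 6.3 | -0.125 -0.1259 6.5 | -0.123 -0.1239 6.9 | -0.121 -0.1219 6.6 | -0.119 -0.1199 7.2 | -0.117 -0.1179 6.6 | -0.115 -0.1159 7.0 | -0.113 -0.1139 6.8 | -0.111 -0.1119 6.8 | -0.109 -0.1099 6.1 | -0.107 -0.1079 6.3 | -0.105 -0.1059 7.3 | -0.103 -0.1039 6.6 | -0.101 -0.1019 6.3 | -0.099 -0.1001 8.6 | -0.097 -0.0987 10.5 | -0.095 -0.097 12.4 | 23.9
```

The plunger was met at TCP y of about -0.1003, and it is now pressed roughly 3 mm. I'll go on to about 7 mm, then back off and lift away.

Run:
```python
from h import *
for y in np.arange(-.094,-.088,.001):
    r.move_straight(U(0,y,.067),QP,.02,max_force=15)
    a=loc(tool()[:3,3])[1];print(round(y,4),a.round(4),round(-fy(),1),end=" | ")
    if a>-.0937: break
r.move_straight(U(0,-.115,.067),QP,.03);print(fy())
r.move_straight(U(0,-.115,.2),QP,.1)
r.reach(U(-.0,-.10,.22),QG)
np.save("pics/T3.npy",tool());im,d=optics.get_image("wrist");cv2.imwrite("pics/w3.png",im[:,:,::-1])
print(r.read_state()["time_s"],r.read_state()["contact_force"])
```

```text
-0.094 -0.0962 12.8 | -0.093 -0.0953 12.4 | -0.092 -0.0944 13.8 | -0.091 -0.0934 13.1 | 0.6429971879293853
28.7667 [-0.87440508 -0.87636829 -0.41427123]
```

View pics/w3.png

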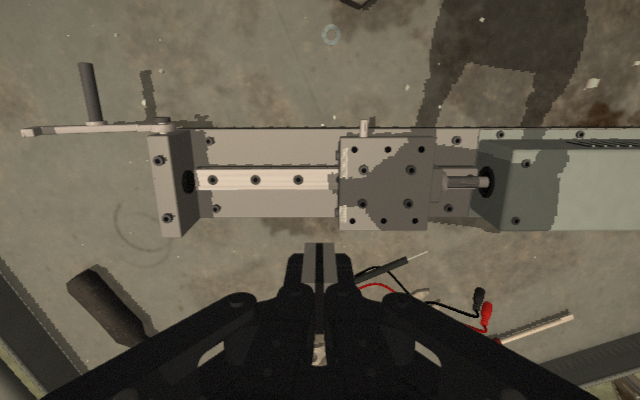

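The picture shows the hook still folded back, the carriage's rear edge at column 339 and the rod inside the cover. I'll check that edge against the push position, then hand in.

Run:
```python
from h import *
y=loc(wray(np.load("pics/T3.npy"),339,185,.058))[1];print(y)
if abs(y+.082)<.004: print(r.finish_job())
```

```text
-0.08225815105133813
the job is handed in; nothing more can be done
None
```

The job is handed in: the hook is folded back and the carriage stands with its rod pressing the plunger in about 7 mm (estimated from the push force and arm position). The arm is clear and I saw no sign of the loose parts moving, though I did not re-measure them.

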